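Unlock the red no-go gauge, draw it out and hold it leaned over the inspection mat

TASK

Twist the cap on the canister that holds the red-handled gauge counterclockwise until it comes to its stop, so that the gauge is unlocked, and draw the gauge up out of the canister, leaving that cap open. Carry it over the middle of the round blue inspection mat and finish still holding it there in the gripper, steady, with both its ends at least 10 cm above the bench and leaned over from upright to anywhere between 45 degrees and level. Leave the green gauge, its cap and everything else on the bench as they are.

Things in the scene. Friction and masses are not known exactly. Their poses are not given: they have to be found in the camera images.
- canister_red: Yellow round canister bolted to the bench, upright, holding the red-handled gauge; body 50 mm in diameter and 72 mm tall on a flange 84 mm in diameter and 6 mm thick. Origin: centre of its underside, on the bench; z up. Inside is a guide 40 mm (canister x) by 11 mm (canister y) that keeps the gauge's blade from turning; its floor is 8 mm above the bench.
- cap_red (a joint): Black knurled captive cap of canister_red, 56 mm in diameter, 22 mm tall (72 to 94 mm above the bench), on the canister's axis; it turns but never comes off. Value in rad, growing counterclockwise seen from above: 0 = locked, 1.57 = stop, gauge free; starts at 0.1 to 0.5. Turns stiffly (0.06 N m) and stays where left. Its 44 x 14 mm slot passes the blade only within about 0.2 rad of the stop.
- cap_red_top (a point): Centre of the top face of canister_red's cap, 94 mm above the bench. The gauge's handle stands up here through the cap, so grip the cap by its rim from above, with the handle between the fingers.
- gauge_red: Red-handled flat plug gauge, 118 mm long, about 0.16 kg, standing blade down in canister_red. Origin: centre of the blade's lower end; z along its length to the handle. Steel blade 34 (x) by 6 (y) by 76 mm, a neck 10 mm in diameter, then a round red handle 20 mm in diameter from 89 to 118 mm, all that stands out of the cap (97 to 126 mm above the bench).
- gauge_red_tip (a point): Centre of the blade's free end (the origin of gauge_red).
- gauge_red_mid (a point): Middle of the red gauge's length, on its axis, 59 mm from either end.
- gauge_red_top (a point): Centre of the end face of the red handle.
- canister_green: A second canister with cap just like canister_red, holding the green-handled gauge; the two may stand either way round. Origin as for canister_red. Not to be used.
- cap_green_rim (a point): Yellow mark on the top of the other canister's cap, 25 mm from the cap's axis; leave that cap as it is.
- gauge_green: Green-handled gauge, otherwise just like the red one, standing locked in canister_green; leave it.
- mat: Round blue inspection mat with a black edge, 180 mm in diameter, 3.6 mm thick, fixed on the bench. Origin: centre of its underside.
- box: Loose open-topped square sheet-metal junction box, 100 x 100 x 54 mm. Origin: centre of its underside. Bystander.
- connector_a: Loose steel conduit connector standing upright, 34 mm in diameter, 55 mm tall. Origin: centre of its underside. Bystander.
- connector_b: A second steel conduit connector like connector_a. Bystander.
- cover: Loose flat metal box cover, 100 x 100 x 9 mm. Origin: centre of its underside. Bystander.
- wrench: Loose wrench lying on the bench. Bystander.
- screwdriver: Loose screwdriver lying on the bench. Bystander.
Not all that is in view belongs to the job. What is shaped like the canister_red but pink is not meant.

How it is judged:
By the outcome, as a careful person would: the job done as asked, in the order asked, and still so for the second after the job is handed in, while the arm keeps its last pose, push and grip.
It also fails if it takes over 38 s, if anything falls off the work surface, if the arm or the gripper's body presses on something with over 40 N, if the wrist force passes 120 N, or if a joint passes its speed limit or range.

ROBOT

A 6-joint arm with a two-finger parallel gripper is mounted at the origin on the work surface. World frame = base frame: x ahead of the robot, y to its left, z up, the work surface at z = 0. Lengths are in m, angles in rad, forces in N, time in s.
With the tool pointing down it reaches from about 0.375 to 0.975 m from the base axis. Payload 3.8 kg.
Tool frame: the origin (TCP) lies between the finger pads; the fingertips stand 19 mm ahead of it and the grasp point (between the pads) is the TCP; z points along the fingers, y is the line along which they close (so a half turn about z gives the same grasp; the last joint's range is limited). The gripper opens to 85 mm and grips with 20 to 120 N. Pads are 22 mm wide; open, the fingers measure 114 mm over their backs; the gripper's body (76 mm by 85 mm) begins 54 mm behind the grasp point. The pads swing forward as they close: fully open they stand 13 mm farther back than shut.
Start: joints at [1.087, 0.264, 1.604, -0, 1.274, -0.037], TCP at [0.292, 0.609, 0.25] pointing down, gripper open.
Joint ranges: [-2.63, 2.63], [-0.94, 2.18], [0.31, 2.57], [-1.31, 4.45], [0, 2.66], [-2.55, 2.55]. Speed limits (rad/s): [2.57, 2.57, 3.14, 3.14, 3.14, 3.14].

INTERFACE

Orientations are given as a unit quaternion [w, x, y, z].
In Python, from rig import state, get_image, finish_job gives the robot as it stands.
- The arm moves only by the shell command python3 -m creep 'ROWS'. ROWS is a JSON object of lists of equal length, an entry for each row: "jaw": the closure, from 0 (fully open) to 1 (shut); "translation": the shift along the world's x, y, z in m, a list of three; "dr": the turn, a rotation vector about the world's x, y, z in rad, a list of three. A call has 1 to 20 rows; each row shifts and turns the commanded pose from where the row before left it; what a row does not reach is not made up. A row lasts 1/12 s, in which the tool goes at most 41.7 mm and 7.16 degrees, less where a joint would pass 70% of its speed; a pose out of reach is approached as far as the arm can. A call is refused whole if a number of a shift passes 0.0417 or a number of a turn 0.125, either way. A call with a gripper value outside its range is refused whole. The fingers move at their own pace and stop on an object; the grip force is fixed at half the most. Time passes only in rows, so rows that do not move let the fingers close. It gives the time, the measured TCP pose, the force, the opening and the grip force at its end, in the units of the state.
- state(): the state, without advancing time (a new reading comes with each control period).
- get_image(name): name is "side" or "top"; returns a dict with "image" (420x560x3 uint8, red, green, blue), "range_z" (420x560 float32, m along the optical axis (not along the pixel's ray), 0 where there is no reading), "fx", "fy", "cx", "cy" (pixels), "T" (4x4, takes a point from camera to world coordinates). Camera axes: x right, y up, looking along -z (the intrinsics and any distortion apply to the point x, -y, -z); pixel columns grow to the right and rows downward; lengths in m; the calibration is good to about 2 mm. A picture is of the moment at which its call begins.
- finish_job(): hands the job in; it is judged then, once.
The state is a dict: "t": time; "joint_positions": joint angles; "joint_vel": joint speeds; "effort": joint torques, N m; "ee_pos": TCP position; "ee_rot": TCP orientation; "ft_force": force on the tool from outside, world axes, zero at the start; "wrist_torque": the same for the moment, N m; "grip_width": finger opening in m; "grasp_force": force on a finger pad.
Only numpy, scipy, OpenCV 4.12 (cv2) and the standard library are available. Lean on these libraries where they do the work, as an engineer would, in place of code of your own. Each camera call takes 0.05 s, during which the arm holds its last target. There are 200 camera calls.

## Working session

There is one attempt and no reset: what is moved stays moved. The work goes in short steps, Python scripts to look and compute and a shell command to move; the robot and the scene stay as the last step left them, time stands still between calls to the robot, and variables do not carry over. Pictures are saved under pics/ and viewed, at most 10 in all, crops included, and the job is handed in when it is done.

```bash
mkdir -p pics
cat > h.py <<'E'
import numpy as np,cv2
from rig import state,get_image,finish_job
def save(im,n,crop=None,s=1):
    a=im["image"][:,:,::-1]
    if crop: x0,y0,x1,y1=crop; a=a[y0:y1,x0:x1]
    cv2.imwrite("pics/"+n,cv2.resize(a,None,fx=s,fy=s,interpolation=cv2.INTER_CUBIC))
def ray(im,u,v):
    T=im["T"]; d=np.array([(u-im["cx"])/im["fx"],-(v-im["cy"])/im["fy"],-1.])
    return T[:3,3],T[:3,:3]@d
def pt(im,u,v):
    o,d=ray(im,u,v); z=im["range_z"][int(round(v)),int(round(u))]; return o+d*z
def atz(im,u,v,z):
    o,d=ray(im,u,v); return o+d*(z-o[2])/d[2]
def tri(im1,p1,im2,p2):
    o,d=ray(im1,*p1);q,e=ray(im2,*p2)
    s=np.linalg.lstsq(np.c_[d,-e],q-o,rcond=None)[0]
    a,b=o+d*s[0],q+e*s[1]; return (a+b)/2,np.linalg.norm(a-b)
E
python3 - <<'E'
from h import *
import pickle
print(state())
for n in("side","top"):
    i=get_image(n); save(i,n+"0.png",s=1.4); pickle.dump(i,open(n+"0.pkl","wb")); print(n,i["T"].round(3).tolist(),i["fx"],i["cx"],i["cy"],[k for k in i])
E
```

```text
{'t': 0.0, 'joint_positions': array([ 1.08711012e+00,  2.64785644e-01,  1.60537132e+00,  2.33911273e-05,
        1.27367026e+00, -3.68532367e-02]), 'joint_vel': array([ 0.0009978 ,  0.00161548, -0.00025104, -0.00116432, -0.00120981,
       -0.00123193]), 'effort': array([-2.24065494e-03, -5.15098786e+01, -3.67321336e+01, -1.19175738e-04,
        1.27254595e-02, -3.56884890e-06]), 'ee_pos': array([0.29132676, 0.60814468, 0.24894151]), 'ee_rot': array([-2.98326423e-04,  2.21565695e-01,  9.75144807e-01, -1.07677945e-03]), 'ft_force': array([ 0.63307481,  0.070394  , -1.01359891]), 'wrist_torque': array([0.02773476, 0.02484721, 0.03891849]), 'grasp_force': 0.0, 'grip_width': 0.08548623069267718}
side [[-0.989, 0.102, -0.108, 0.505], [-0.149, -0.653, 0.743, 0.744], [0.005, 0.751, 0.661, 0.768], [0.0, 0.0, 0.0, 1.0]] 393.6810340955888 275.4780248796091 218.9600047345942 ['image', 'range_z', 'fx', 'fy', 'cx', 'cy', 'T']
top [[-0.005, 0.997, -0.082, 0.536], [-1.0, -0.005, 0.0, 0.002], [-0.0, 0.082, 0.997, 1.297], [0.0, 0.0, 0.0, 1.0]] 380.58183806251463 278.891989959611 214.3317668261722 ['image', 'range_z', 'fx', 'fy', 'cx', 'cy', 'T']
```

View pics/side0.png

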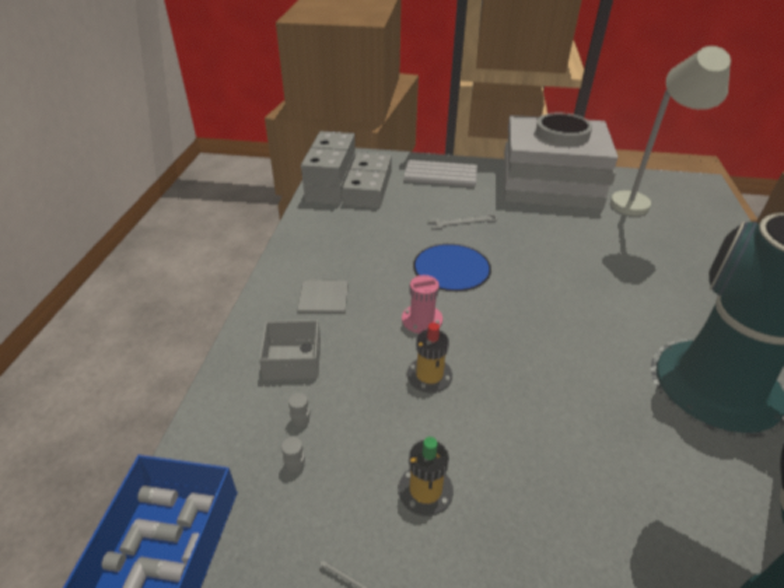

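View pics/top0.png

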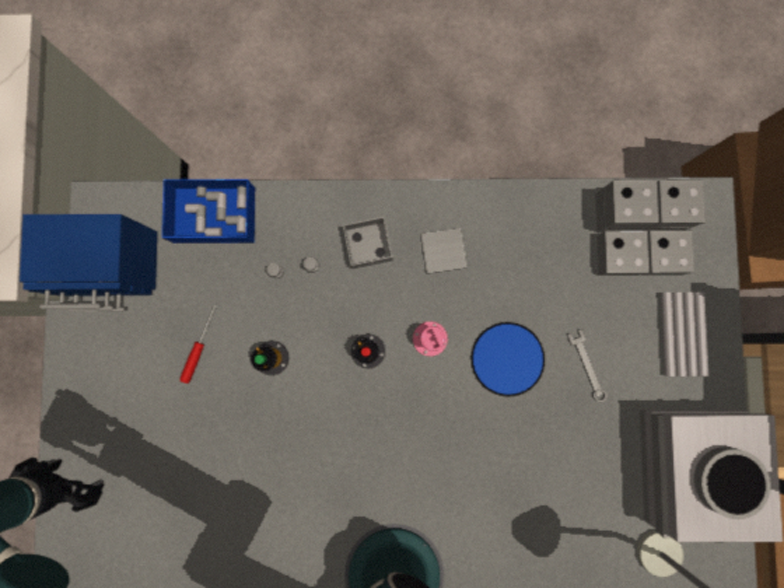

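Side view (enlarged px): the red-handled canister is at (432,350), the green-handled one at (428,475), and a pink decoy with no gauge at (423,300). The mat is at (452,267). In the top view they are at red (366,352), green (265,357), pink (430,339) and mat (508,359). The yellow canister with the red handle fits the description. I'll confirm it in an enlarged crop of both views.

Run:
```python
from h import *
import pickle
s=pickle.load(open("side0.pkl","rb"));t=pickle.load(open("top0.pkl","rb"))
a=s["image"][215:290,275:350,::-1]; b=t["image"][228:273,238:283,::-1]
f=lambda x:cv2.resize(x,(400,400),interpolation=cv2.INTER_CUBIC)
cv2.imwrite("pics/crop1.png",np.hstack([f(a),f(b)]))
def cen(im,m):
    ys,xs=np.nonzero(m); return xs.mean(),ys.mean(),len(xs)
for n,im,(x0,y0,x1,y1) in(("side",s,(290,220,330,250)),("top",t,(250,240,275,262))):
    h=im["image"].astype(int); m=(h[...,0]>1.8*h[...,1])&(h[...,0]>1.8*h[...,2])&(h[...,0]>90)
    k=np.zeros_like(m);k[y0:y1,x0:x1]=1; m&=k
    c=cen(im,m);ys,xs=np.nonzero(m);print(n,c,xs.min(),xs.max(),ys.min(),ys.max(),atz(im,c[0],c[1],.1115))
    P=np.array([pt(im,u,v) for u,v in zip(xs,ys)]);print(np.median(P,0),P[:,2].max())
for n,im in(("side",s),("top",t)):
    h=im["image"].astype(int); m=(h[...,2]>1.7*h[...,0])&(h[...,2]>80)&(h[...,2]>1.3*h[...,1])
    l,lab,st,ce=cv2.connectedComponentsWithStats(m.astype(np.uint8))
    for i in range(1,l):
        if st[i,4]>800: print(n,st[i],ce[i],atz(im,*ce[i],.0036),pt(im,*ce[i]))
```

```text
side (np.float64(309.0989010989011), np.float64(236.12087912087912), 91) 306 313 230 243 [0.52319964 0.05562148 0.1115    ]
[0.5229444  0.06604755 0.12276531] 0.12968613449750832
top (np.float64(260.97222222222223), np.float64(250.91666666666666), 36) 258 264 248 254 [0.51981012 0.05785749 0.1115    ]
[0.51973079 0.0571775  0.12354532] 0.12734024277059985
side [ 297  175   52   32 1256] [323.38136943 189.88933121] [ 0.49904806 -0.2785566   0.0036    ] [ 0.49906273 -0.27610346  0.00543276]
side [  45  325  124   95 5509] [112.95788709 373.55636232] [0.88509106 0.4050765  0.0036    ] [0.87488286 0.41419572 0.02413634]
top [ 116  128   63   43 1339] [146.02165795 150.79238237] [0.86512115 0.45989936 0.0036    ] [0.86315338 0.45715899 0.01133673]
top [  14  153   73   54 3657] [ 49.76893629 178.77932732] [0.76907008 0.7885017  0.0036    ] [0.73776953 0.68277833 0.17741408]
top [ 338  232   50   50 1983] [362.50630358 256.21785174] [ 0.49863805 -0.28011605  0.0036    ] [ 0.49857671 -0.28057704  0.00148465]
```

View pics/crop1.png

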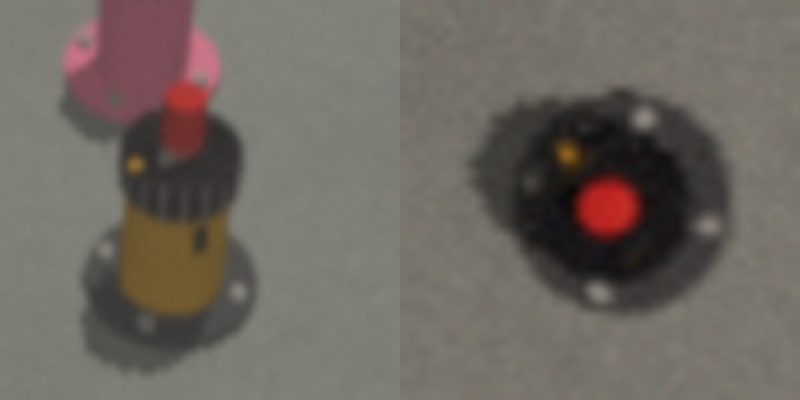

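The crop confirms the yellow canister with the black cap and red handle. The handle's top face is at side px (309.4,232.6) and top px (261,250.9). The yellow mark is on the cap's upper-left in the top view. Next I'll triangulate the handle and check the cap centre and pink clearance.

Run:
```python
from h import *
import pickle
s=pickle.load(open("side0.pkl","rb"));t=pickle.load(open("top0.pkl","rb"))
print("handle top",tri(s,(309.4,232.8),t,(261.0,250.9)))
cv=lambda x,y:(275+x*75/400-.5,215+y*75/400-.5); ct=lambda x,y:(238+(x-400)*45/400-.5,228+y*45/400-.5)
print("mark",tri(s,cv(136,164),t,ct(568,153)))
print("cap side",atz(s,*cv(181,158),.094),"cap top",atz(t,*ct(603,197),.094),"flange top",atz(t,*ct(626,206),.006),"flange side",atz(s,*cv(169,285),.006))
print("pink",atz(t,430/1.4,339/1.4,.094),pt(t,307,242), atz(s,424/1.4,284/1.4,.094),"green",atz(t,262/1.4,357/1.4,.1))
print("mat tri",tri(s,(323.4,189.9),t,(362.5,256.2)))
```

```text
handle top (array([0.52157561, 0.0572339 , 0.12407407]), np.float64(0.0030854022039131417))
mark (array([0.54085751, 0.07310081, 0.09485564]), np.float64(0.003505635716029511))
cap side [0.52288485 0.06537402 0.094     ] cap top [0.52350986 0.06067739 0.094     ] flange top [0.51913325 0.05625315 0.006     ] flange side [0.52345509 0.06376295 0.006     ]
pink [ 0.54632039 -0.08691896  0.094     ] [ 0.54757439 -0.09313689  0.00315091] [ 0.55157009 -0.09041367  0.094     ] green [0.50818    0.28941243 0.1       ]
mat tri (array([ 0.49881593, -0.28039797,  0.0021962 ]), np.float64(0.00031677224794387544))
```

```bash
python3 -m creep '{"jaw":[0,0,0,0,0,0,0,0,0,0,0,0,0,0,0,0,0],"translation":[[0.01,-0.02,0],[0.015,-0.036,0],[0.015,-0.036,0],[0.015,-0.036,0],[0.015,-0.036,0],[0.016,-0.036,0],[0.016,-0.036,0],[0.016,-0.036,0],[0.016,-0.036,0],[0.016,-0.036,0],[0.016,-0.036,0],[0.016,-0.036,0],[0.016,-0.036,0],[0.016,-0.036,0],[0.016,-0.036,0],[0.0114,-0.026,0],[0,0,0]],"dr":[[0,0,0],[0,0,-0.05],[0,0,-0.05],[0,0,-0.05],[0,0,-0.05],[0,0,-0.05],[0,0,-0.05],[0,0,-0.05],[0,0,-0.05],[0,0,-0.05],[0,0,-0.05],[0,0,-0.05],[0,0,-0.05],[0,0,-0.05],[0,0,-0.05],[0,0,0],[0,0,0]]}'
python3 - <<'E'
from h import *
s=state();print(s['joint_positions'].round(3))
i=get_image("side");save(i,"side1.png",(240,120,440,270),4)
E
```

```text
t: 1.52
ee_pos: [0.5345, 0.0541, 0.2499]
ee_rot: [0.001, 0.544, 0.839, -0.001]
ft_force: [-0.1, -0.5, -0.7]
grip_width: 0.0852
grasp_force: 0.0
[ 0.056  0.003  1.898 -0.002  1.24  -0.363]
```

```bash
python3 -m creep '{"jaw":[0,0,0,0,0],"translation":[[-0.0128,0.004,-0.03],[0,0,-0.03],[0,0,-0.03],[0,0,-0.02],[0,0,0]],"dr":[[0,0,0],[0,0,0],[0,0,0],[0,0,0],[0,0,0]]}'
python3 - <<'E'
from h import *
i=get_image("side");save(i,"side2.png",(250,160,400,270),5)
E
```

```text
t: 1.98
ee_pos: [0.5153, 0.0635, 0.1348]
ee_rot: [-0.004, 0.542, 0.84, -0.003]
ft_force: [-0.3, -0.1, -1.7]
grip_width: 0.0855
grasp_force: 0.0
```

View pics/side2.png

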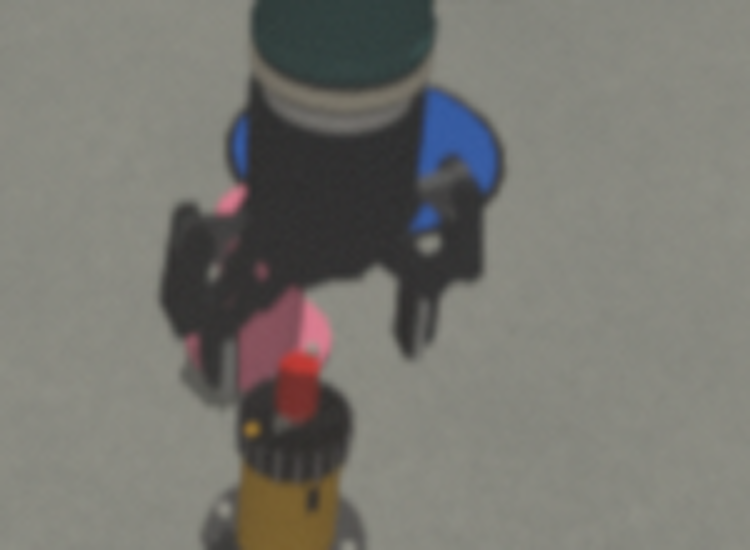

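The image shows the handle at (299,360), while the fingertips' midpoint is at (315,365). The hand is about 6 mm too far in −x, which matches the measured pose. I'll correct that before going down.

```bash
python3 -m creep '{"jaw":[0,0,0],"translation":[[0.0064,-0.0055,0],[0,0,0],[0,0,0]],"dr":[[0,0,0],[0,0,0],[0,0,0]]}'
python3 - <<'E'
from h import *
i=get_image("side")
s=state();print(s['ee_pos'])
E
```

```text
t: 2.28
ee_pos: [0.5288, 0.0573, 0.1426]
ee_rot: [0.002, 0.543, 0.84, 0.001]
ft_force: [-0.3, -1.2, 0.9]
grip_width: 0.0855
grasp_force: 0.0
[0.52838851 0.05731283 0.14238266]
```

```bash
python3 -m creep '{"jaw":[0,0,0],"translation":[[0,0,0],[0,0,0],[0,0,0]],"dr":[[0,0,0],[0,0,0],[0,0,0]]}'
python3 - <<'E'
from h import *
import pickle
i=get_image("side")
s=state();print(s['ee_pos'],s['joint_vel'].round(3))
E
```

```text
t: 2.58
ee_pos: [0.5269, 0.0573, 0.1408]
ee_rot: [0.0, 0.543, 0.84, 0.0]
ft_force: [-1.4, 0.3, 0.5]
grip_width: 0.0851
grasp_force: 0.0
[0.52670327 0.05725178 0.14058671] [ 0.001  0.004  0.002 -0.    -0.001  0.003]
```

```bash
python3 -m creep '{"jaw":[0,0,0,0,0,0,0,0,0,0],"translation":[[-0.0025,0.0007,0],[-0.0022,0,0],[0,0,-0.005],[0,0,-0.01],[0,0,-0.015],[0,0,-0.01],[0,0,-0.005],[0,0,0],[0,0,0],[0,0,0]],"dr":[[0,0,0],[0,0,0],[0,0,0],[0,0,0],[0,0,0],[0,0,0],[0,0,0],[0,0,0],[0,0,0],[0,0,0]]}'
python3 - <<'E'
from h import *
i=get_image("side");save(i,"side3.png",(250,160,400,270),5)
s=state();print(s['ee_pos'],s['joint_vel'].round(3))
E
```

```text
t: 3.47
ee_pos: [0.5224, 0.0579, 0.0956]
ee_rot: [0.0, 0.543, 0.84, 0.0]
ft_force: [0.6, 0.2, 0.1]
grip_width: 0.0856
grasp_force: 0.0
[0.52262429 0.05798582 0.09592047] [-0.    -0.004 -0.002 -0.    -0.    -0.   ]
```

View pics/side3.png

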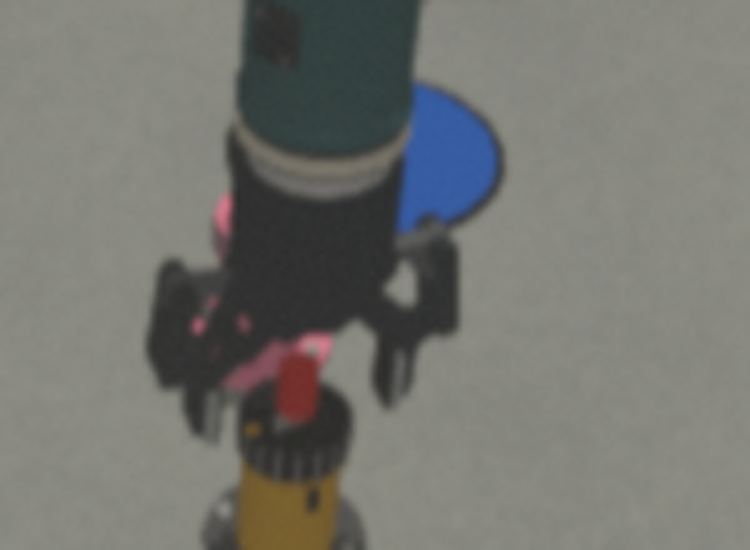

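Fingertips at (205,435) and (388,400) now straddle the cap's centre at (295,420), so the hand is centred. Next I lower it and grip the rim.

```bash
python3 -m creep '{"jaw":[0,0,0,0,0,0.5,1,1,1,1,1,1],"translation":[[0,0,-0.006],[0,0,-0.006],[0,0,-0.002],[0,0,0],[0,0,0],[0,0,0],[0,0,0],[0,0,0],[0,0,0],[0,0,0],[0,0,0],[0,0,0]],"dr":[[0,0,0],[0,0,0],[0,0,0],[0,0,0],[0,0,0],[0,0,0],[0,0,0],[0,0,0],[0,0,0],[0,0,0],[0,0,0],[0,0,0]]}'; python3 -c "
from rig import state
s=state();print(s['ee_pos'],s['wrist_torque'],s['ft_force'])"
```

```text
t: 4.52
ee_pos: [0.5236, 0.0584, 0.0826]
ee_rot: [0.001, 0.543, 0.84, 0.001]
ft_force: [1.8, 3.3, 5.1]
grip_width: 0.0552
grasp_force: 63.3
[0.52361134 0.05842541 0.08256321] [ 0.57447542 -0.45036977 -0.01190581] [1.81152402 3.30750813 5.06717678]
```

```bash
python3 -m creep '{"jaw":[1,1,1,1,1,1,1,1,1,1,1,1,1],"translation":[[0,0,0],[0,0,0],[0,0,0],[0,0,0],[0,0,0],[0,0,0],[0,0,0],[0,0,0],[0,0,0],[0,0,0],[0,0,0],[0,0,0],[0,0,0]],"dr":[[0,0,0.05],[0,0,0.1],[0,0,0.1],[0,0,0.1],[0,0,0.1],[0,0,0.1],[0,0,0.1],[0,0,0.1],[0,0,0.1],[0,0,0.1],[0,0,0.05],[0,0,0],[0,0,0]]}'; python3 -c "
from rig import state
s=state();print(s['ee_pos'],s['wrist_torque'],s['ft_force'],s['joint_positions'])"
```

```text
t: 5.6
ee_pos: [0.5244, 0.0596, 0.0826]
ee_rot: [0.003, 0.074, 0.997, 0.002]
ft_force: [5.3, 8.8, 3.4]
grip_width: 0.0548
grasp_force: 63.3
[0.52443423 0.05959403 0.08258513] [ 1.39579881 -0.78694546  0.06051549] [5.2611277  8.78764915 3.44002488] [ 0.06430597  0.15220117  2.07490349  0.00335472  0.90890634 -1.3611316 ]
```

```bash
python3 -m creep '{"jaw":[1,1,1,1,1,1,1,1],"translation":[[0.001,0.001,0],[0,0,0],[0,0,0],[0,0,0],[0,0,0],[0,0,0],[0,0,0],[0,0,0]],"dr":[[0,0,0.04],[0,0,0.05],[0,0,0.05],[0,0,0.05],[0,0,0.05],[0,0,0.02],[0,0,0],[0,0,0]]}'; python3 -c "
from rig import state
s=state();print(s['wrist_torque'],s['ft_force'],s['joint_positions'])"
```

```text
t: 6.27
ee_pos: [0.5245, 0.0601, 0.0825]
ee_rot: [0.002, -0.056, 0.998, 0.001]
ft_force: [1.4, 4.7, 5.7]
grip_width: 0.055
grasp_force: 63.5
[ 1.20361093 -0.3189996   0.12109538] [1.36178835 4.70563053 5.70894969] [ 0.06567734  0.15371357  2.07320952  0.00235749  0.91133197 -1.6192896 ]
```

```bash
python3 -m creep '{"jaw":[1,1,1,1],"translation":[[0,0.0005,0],[0,0,0],[0,0,0],[0,0,0]],"dr":[[0,0,0.05],[0,0,0.05],[0,0,0],[0,0,0]]}'; python3 -c "
from rig import state
s=state();print(s['wrist_torque'],s['ft_force'],s['joint_positions'])"
python3 -m creep '{"jaw":[1,1,1,1],"translation":[[0,0,0],[0,0,0],[0,0,0],[0,0,0]],"dr":[[0,0,0.05],[0,0,0.05],[0,0,0],[0,0,0]]}'; python3 -c "
from rig import state
s=state();print(s['wrist_torque'],s['ft_force'],s['joint_positions'])"
```

```text
t: 6.6
ee_pos: [0.5244, 0.0603, 0.0825]
ee_rot: [0.002, -0.106, 0.994, 0.001]
ft_force: [0.8, 3.5, 6.0]
grip_width: 0.0551
grasp_force: 63.5
[ 0.93368654 -0.21880469  0.04221411] [0.82535399 3.53279703 6.03589432] [ 6.63990812e-02  1.53809877e-01  2.07311782e+00  1.70125247e-03
  9.11559068e-01 -1.71836438e+00]
t: 6.93
ee_pos: [0.5244, 0.0604, 0.0826]
ee_rot: [0.002, -0.153, 0.988, 0.001]
ft_force: [2.5, 3.4, 6.4]
grip_width: 0.0552
grasp_force: 62.3
[ 0.85204074 -0.22458524 -1.72507032] [2.46646648 3.40111271 6.42499719] [ 0.06567832  0.15378814  2.07309759  0.00366308  0.91161477 -1.81458028]
```

The wrist torque jumped to −1.7 N m after about 1.46 rad of turning, so the cap is at its stop. Next: unwind slightly, release, rise to handle height and turn the hand back.

```bash
python3 -m creep '{"jaw":[1,0,0,0,0,0,0],"translation":[[0,0,0],[0,0,0],[0,0,0],[0,0,0],[0,0,0],[0,0,0],[0,0,0]],"dr":[[0,0,-0.02],[0,0,0],[0,0,0],[0,0,0],[0,0,0],[0,0,0],[0,0,0]]}' && python3 -m creep '{"jaw":[0,0,0,0,0,0,0,0,0,0,0,0,0,0,0,0,0,0,0,0],"translation":[[0,0,0.01],[0,0,0.02],[0,0,0.015],[0,0,0],[0,0,0],[0,0,0],[0,0,0],[0,0,0],[0,0,0],[0,0,0],[0,0,0],[0,0,0],[0,0,0],[0,0,0],[0,0,0],[0,0,0],[0,0,0],[0,0,0],[0,0,0],[0,0,0]],"dr":[[0,0,0],[0,0,0],[0,0,0],[0,0,-0.06],[0,0,-0.12],[0,0,-0.12],[0,0,-0.12],[0,0,-0.12],[0,0,-0.12],[0,0,-0.12],[0,0,-0.12],[0,0,-0.12],[0,0,-0.12],[0,0,-0.12],[0,0,-0.12],[0,0,-0.12],[0,0,-0.12],[0,0,-0.06],[0,0,0],[0,0,0]]}'
python3 - <<'E'
from h import *
i=get_image("side");save(i,"side4.png",(250,160,400,270),5)
s=state();print(s['ee_pos'],s['joint_positions'].round(3))
E
```

```text
t: 7.52
ee_pos: [0.5226, 0.0593, 0.0809]
ee_rot: [-0.0, -0.146, 0.989, -0.0]
ft_force: [-0.1, -0.2, -0.4]
grip_width: 0.0855
grasp_force: 0.0
t: 9.18
ee_pos: [0.5232, 0.0594, 0.1269]
ee_rot: [0.0, 0.638, 0.77, 0.0]
ft_force: [-0.4, -0.5, 1.3]
grip_width: 0.0853
grasp_force: 0.0
[0.52313303 0.05943918 0.12680493] [ 0.066  0.096  2.043 -0.     1.002 -0.12 ]
```

View pics/side4.png

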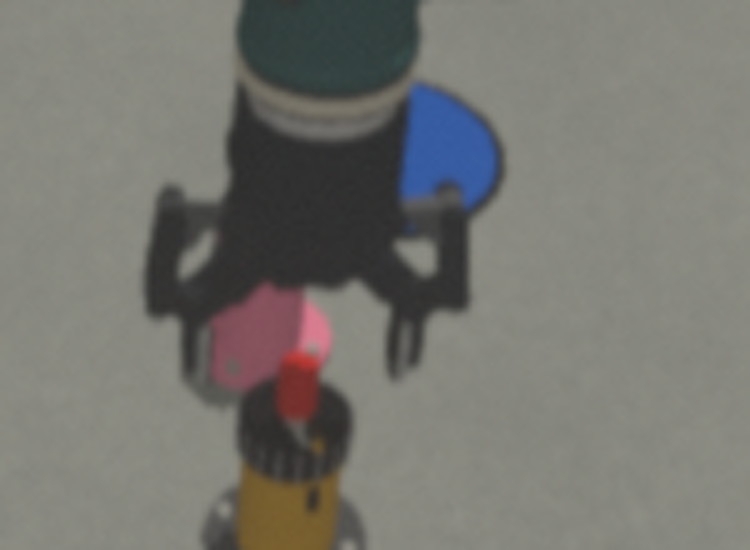

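The mark has moved from (252,428) to (318,445), in line with the canister's index, so the cap is open. The handle is centred between the fingers. Next I lower 11 mm and grip.

```bash
python3 -m creep '{"jaw":[0,0,0,0.5,1,1,1,1,1,1,1,1,1,1],"translation":[[0,0,-0.006],[0,0,-0.005],[0,0,0],[0,0,0],[0,0,0],[0,0,0],[0,0,0],[0,0,0],[0,0,0],[0,0,0],[0,0,0],[0,0,0],[0,0,0],[0,0,0]],"dr":[[0,0,0],[0,0,0],[0,0,0],[0,0,0],[0,0,0],[0,0,0],[0,0,0],[0,0,0],[0,0,0],[0,0,0],[0,0,0],[0,0,0],[0,0,0],[0,0,0]]}'; python3 -m creep '{"jaw":[1,1,1,1],"translation":[[0,0,0.008],[0,0,0.012],[0,0,0],[0,0,0]],"dr":[[0,0,0],[0,0,0],[0,0,0],[0,0,0]]}'
```

```text
t: 10.4
ee_pos: [0.5233, 0.0595, 0.1157]
ee_rot: [0.0, 0.639, 0.769, 0.0]
ft_force: [0.0, -0.4, 3.8]
grip_width: 0.0185
grasp_force: 58.7
t: 10.73
ee_pos: [0.5237, 0.0595, 0.1364]
ee_rot: [0.001, 0.639, 0.769, 0.001]
ft_force: [0.6, -0.5, -2.2]
grip_width: 0.0182
grasp_force: 58.8
```

```bash
python3 -m creep '{"jaw":[1,1,1,1,1,1,1,1,1,1,1],"translation":[[0,0,0.01],[0,0,0.018],[0,0,0.018],[0,0,0.018],[0,0,0.018],[0,0,0.018],[0,0,0.025],[0,0,0.025],[0,0,0.015],[0,0,0],[0,0,0]],"dr":[[0,0,0],[0,0,0],[0,0,0],[0,0,0],[0,0,0],[0,0,0],[0,0,0],[0,0,0],[0,0,0],[0,0,0],[0,0,0]]}'
python3 - <<'E'
from h import *
i=get_image("side");save(i,"side5.png",(220,100,400,280),3.3)
s=state();print(s['ee_pos'],s['joint_positions'].round(3))
E
```

```text
t: 11.65
ee_pos: [0.5233, 0.0594, 0.3012]
ee_rot: [0.001, 0.639, 0.769, 0.001]
ft_force: [0.1, 0.3, -2.8]
grip_width: 0.0182
grasp_force: 59.2
[0.52244773 0.05940533 0.29959357] [ 0.066 -0.048  1.857 -0.     1.334 -0.118]
```

View pics/side5.png

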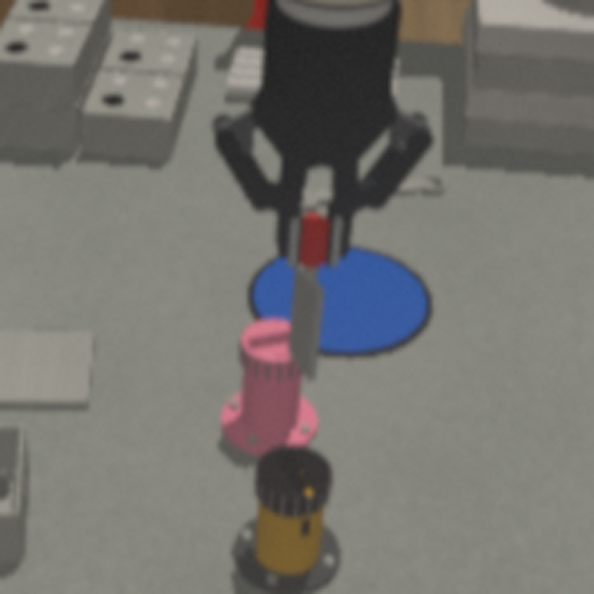

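The gauge is out (tip at about (305,375)) and the cap is left open. Now carry it to the mat, turning the hand on the way, then tilt about the radial axis.

```bash
python3 -m creep '{"jaw":[1,1,1,1,1,1,1,1,1,1,1,1,1,1,1,1],"translation":[[0,-0.01,0],[0,-0.02,0],[0,-0.025,0],[0,-0.025,0],[0,-0.025,0],[0,-0.025,0],[0,-0.025,0],[0,-0.025,0],[0,-0.025,0],[0,-0.025,0],[-0.001,-0.025,0],[-0.001,-0.022,0],[-0.001,-0.015,0],[-0.001,-0.01,0],[0,0,0],[0,0,0]],"dr":[[0,0,0],[0,0,0.075],[0,0,0.075],[0,0,0.075],[0,0,0.075],[0,0,0.075],[0,0,0.075],[0,0,0.075],[0,0,0.075],[0,0,0.075],[0,0,0.075],[0,0,0.075],[0,0,0.075],[0,0,0],[0,0,0],[0,0,0]]}'; python3 -m creep '{"jaw":[1,1,1,1,1,1,1],"translation":[[0,0,0],[0,0,0],[0,0,0],[0,0,0],[0,0,0],[0,0,0],[0,0,0]],"dr":[[-0.04,0.022,0],[-0.07,0.039,0],[-0.07,0.039,0],[-0.07,0.039,0],[-0.07,0.039,0],[0,0,0],[0,0,0]]}'; python3 -c "
from rig import state
s=state();print(s['joint_positions'],s['ee_pos'])"
```

```text
t: 13.03
ee_pos: [0.5182, -0.2426, 0.2989]
ee_rot: [-0.001, 0.242, 0.97, 0.001]
ft_force: [-0.0, 0.5, -2.3]
grip_width: 0.0183
grasp_force: 59.0
t: 13.62
ee_pos: [0.5193, -0.2403, 0.2992]
ee_rot: [-0.048, 0.236, 0.955, -0.175]
ft_force: [-0.4, 0.3, -2.8]
grip_width: 0.0183
grasp_force: 59.3
[-0.2772062   0.0932838   1.75266517 -0.35963838  1.39496217 -1.28292954] [ 0.51931143 -0.24029073  0.29923918]
```

```bash
python3 -m creep '{"jaw":[1,1,1,1,1,1,1,1,1,1,1,1,1,1,1],"translation":[[0,0,0],[0,0,0],[0,0,0],[0,0,0],[0,0,0],[0,0,0],[0,0,0],[0,0,0],[0,0,0],[0,0,0],[0,0,0],[0,0,0],[0,0,0],[0,0,0],[0,0,0]],"dr":[[-0.05,0.028,0],[-0.072,0.04,0],[-0.072,0.04,0],[-0.072,0.04,0],[-0.072,0.04,0],[-0.072,0.04,0],[-0.072,0.04,0],[-0.072,0.04,0],[-0.05,0.028,0],[0,0,0],[0,0,0],[0,0,0],[0,0,0],[0,0,0],[0,0,0]]}'
python3 - <<'E'
from h import *
from scipy.spatial.transform import Rotation as R
import pickle
s=state();print(s['joint_positions'].round(3),s['ee_pos'],s['joint_vel'].round(3))
q=s['ee_rot'];z=R.from_quat([*q[1:],q[0]]).as_matrix()[:,2];print("tilt",np.degrees(np.arccos(-z[2])),"mid",s['ee_pos']+.049*z,"tip",s['ee_pos']+.108*z)
for n in("side","top"): 
    i=get_image(n);pickle.dump(i,open(n+"9.pkl","wb"))
a=pickle.load(open("side9.pkl","rb"))["image"];b=pickle.load(open("top9.pkl","rb"))["image"]
f=lambda x:cv2.resize(x[:,:,::-1],(400,400),interpolation=cv2.INTER_CUBIC)
cv2.imwrite("pics/fin.png",np.hstack([f(a[60:260,230:430]),f(b[180:320,240:440-60])]))
E
```

```text
t: 14.87
ee_pos: [0.5189, -0.243, 0.3012]
ee_rot: [-0.131, 0.209, 0.838, -0.486]
ft_force: [-0.2, -0.1, -2.8]
grip_width: 0.0184
grasp_force: 59.4
[-0.027  0.322  1.752 -0.89   1.686 -0.917] [ 0.51893503 -0.24297974  0.30122419] [ 0.002  0.005  0.006 -0.002  0.001 -0.001]
tilt 60.481618874261805 mid [ 0.49821019 -0.28024398  0.27708176] tip [ 0.4732558  -0.32511317  0.2480123 ]
```

View pics/fin.png

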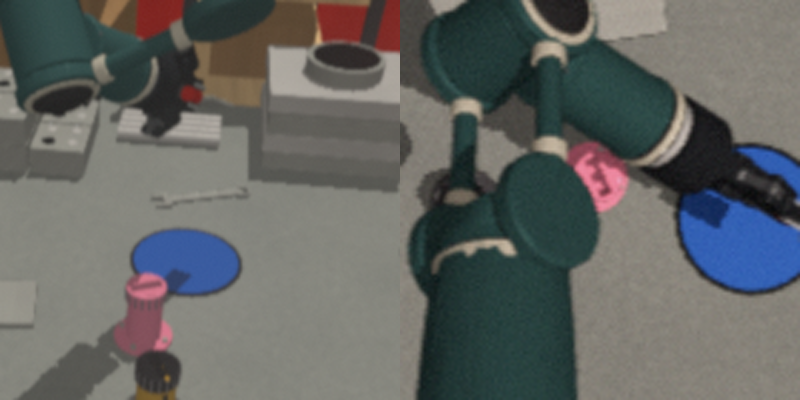

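The side view shows the red handle in the fingers at (190,95), and the top view shows the hand over the mat with the blade leaving at (795,212). I'll check the blade's actual lean from depth.

Run:
```python
from h import *
import pickle
i=pickle.load(open("top9.pkl","rb"))
v,u=np.mgrid[180:320,330:430]; z=i["range_z"][v,u]
d=np.stack([(u-i["cx"])/i["fx"],-(v-i["cy"])/i["fy"],-np.ones_like(z)],-1)*z[...,None]
P=(d@i["T"][:3,:3].T+i["T"][:3,3]).reshape(-1,3)
P=P[(z.ravel()>0)&(P[:,2]>.12)&(P[:,2]<.32)&(P[:,1]<-.275)]
a=np.array([-.425,-.76,-.493]);a/=np.linalg.norm(a);s=(P-[.5189,-.243,.3012])@a
for k in np.arange(.03,.12,.015):
    m=abs(s-k)<.0075
    if m.sum(): print(round(k,3),m.sum(),P[m].mean(0).round(3))
```

```text
0.03 1 [ 0.515 -0.276  0.283]
0.045 35 [ 0.499 -0.279  0.28 ]
0.06 50 [ 0.49  -0.288  0.274]
0.075 52 [ 0.483 -0.3    0.267]
0.09 49 [ 0.477 -0.312  0.26 ]
0.105 35 [ 0.472 -0.321  0.254]
```

The blade lies along the expected line, with a lean of about 61°, the tip at about 0.25 m and the middle over the mat's centre.

```bash
python3 -c "
from rig import finish_job
print(finish_job())"
```

```text
the job is handed in; nothing more can be done
None
```

I turned the red cap counterclockwise to its stop and left it open, drew out the red gauge, and handed the job in at about 15 s with the gauge held steady over the mat's centre, leaning about 61° from upright with its lower end about 25 cm above the bench.

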